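Lay the inspection camera down on its landing pad

ROBOT

A 6-joint arm with a two-finger parallel gripper is mounted at the origin on the work surface. World frame = base frame: x ahead of the robot, y to its left, z up, the work surface at z = 0. Lengths are in m, angles in degrees, forces in N, time in s.
With the tool pointing down it reaches from about 0.35 to 0.875 m from the base axis. Payload 4.2 kg.
Tool frame: the origin (TCP) lies midway between the tips of the shut fingers; the grasp point (between the pads) lies 19 mm behind it; y points along the fingers, z is the direction in which the jaws open and shut, and the axes are right-handed (so a half turn about y gives the same grasp; the last joint's range is limited). The gripper opens to 87 mm and grips with 3 to 60 N. Pads are 19 mm wide; open, the fingers measure 117 mm over their backs; the gripper's body (75 mm by 190 mm) begins 51 mm behind the grasp point.
Start: joints at [-55.313, 22.042, 0.453, 0, -68.411, -14.817], TCP at [0.212, -0.588, 0.223] pointing down, gripper open.
Joint ranges: [-179.83, 179.83], [-69.29, 118.12], [-61.27, 80.66], [-181.25, 117.63], [-171.15, -9.14], [-177.46, 177.46]. Speed limits (degrees/s): [159.86, 159.86, 180, 180, 180, 180].

INTERFACE

Orientations are given as [roll, pitch, yaw] about the fixed x, y, z axes, in that order (R = Rz(yaw) Ry(pitch) Rx(roll)).
In Python, from workcell import env gives the robot as it stands. The module is installed in compiled form; this text tells all that it offers. Calls block until the motion is done:
- env.goto(position, orientation): joint-space move of the TCP to a pose.
- env.move_straight(position, rotation=None, rate=0.15, force_limit=None): straight line of the TCP; rotation=None keeps the orientation; rate is the mean speed in m/s. With force_limit (N) it stops when the force on the tool has changed by that much, and returns True; else False.
- env.set_joints(angles): joint-space move.
- env.gripper_to(opening, grasp_force=None): opening from 0.0 (shut) to 1.0 (fully open); grasp_force is the grip in N (None keeps the last); returns when the fingers have stopped.
- env.dwell(seconds).
- env.inverse_kinematics(position, orientation): joint angles nearest the present ones, or None.
- env.read_state(): the state.
- env.grab_frame(name): name is "scene" or "top"; returns a dict with "image" (420x560x3 uint8, blue, green, red), "fx", "fy", "cx", "cy" (pixels), "D" ([k1, k2, p1, p2, k3] as OpenCV has them; the pictures are not rectified), "position" and "orientation" of the camera in the world. Camera axes: x right, y up, looking along -z (the intrinsics and any distortion apply to the point x, -y, -z); pixel columns grow to the right and rows downward; lengths in m; the calibration is good to about 2 mm. A picture is of the moment at which its call begins. There is no depth.
A pose or a line that the arm cannot do raises env.Unreachable and nothing moves.
- env.close_job(): hands the job in, once; it reports no verdict.
Trained networks look in a picture, given as the dict that the camera call returned (one of the last four; its "shot" number tells which), for a name from the list of things; names that differ only in an ending like _2 or _b are one class to them, and where a whole thing is asked for, a point or a joint stands for the part that bears it (a point fixed in the world has none). Each returns a list of dicts, best first, with "score" (0 to 1); they miss things now and then, are a little off and sometimes report something else, mostly with a low value. They report only what shows in the picture. A call takes as long as a camera call. They do not tell look-alikes from the thing itself.
- env.search_frame(picture, thing): "xyz" ([x, y, z] in m, in world coordinates, good to about 4 mm: the middle of the surface that is visible of it).
- env.trace(picture, thing): "mask" (420x560 bool, what is visible of it).
The state is a dict: "clock": time; "joint_positions": joint angles; "qvel": joint speeds; "joint_torque": joint torques, N m; "position": TCP position; "tool_rot": TCP orientation; "force": force on the tool from outside, world axes, zero at the start; "wrist_torque": the same for the moment, N m; "opening": opening from 0.0 (shut) to 1.0 (fully open).
Only numpy, scipy, OpenCV 4.12 (cv2) and the standard library are available. Lean on these libraries where they do the work, as an engineer would, in place of code of your own. Each camera call takes 0.05 s, during which the arm holds its last target.

TASK

The tall inspection camera stands on its square foot at the raised metal edge of the flat landing pad. Using that edge as the stop for its foot, push it over onto its side across the pad with your fingers and ease it down with them all the way, never letting it fall, so that it ends lying flat on the pad, lens pointing away from that edge, its foot end still at the edge. Do not pinch, lift or carry it, leave everything else where it is, and finish with the hand clear.

Things in the scene. Friction and masses are not known exactly. Their poses are not given: they have to be found in the camera images.
- camera: Loose tall camera, 165 mm: grey ribbed square body 70 x 70 mm, 60 mm high; above it on the same axis a round barrel, 34 mm diameter from 60 to 95 mm up, then a slim black one, 26 mm diameter, from 95 to 165 mm. 0.3 to 0.6 kg, centre of mass on the axis 44 mm up: it balances when tipped about 38 degrees. Origin: centre of its underside; z up the barrel, -y towards the pad (the way to tip it).
- camera_lens (a point): Centre of the camera's lens end (top of the slim barrel, 165 mm from the underside). When the camera lies on the pad the barrel's axis is 35 mm above the pad's top, so 22 mm are free under the slim barrel.
- camera_toe (a point): Middle of the camera's lower edge that faces the pad (35 mm from the origin along the camera's -y); the edge about which it tips.
- pad: The landing pad, a fixed plate 220 mm (x) by 190 mm (y), 8 mm thick, soft grey on top. Origin at the centre of its underside, on the table, z up. The camera is to be laid over towards the pad's -y. The pad's middle and the table beyond its -y edge are free.
- pad_edge (a point): Middle of the upper rim of the pad's +y edge, a metal strip, 95 mm from the pad's origin and 8 mm above the table: the stop. The camera stands on the table just beyond it, 1 to 5 mm off and up to 30 mm to either side of the middle, square to it within 3 degrees.
- lens_cap_center (a point): Centre of a loose white lens cap, 34 mm diameter, 12 mm high, lying on the pad near its +x side. Bystander.
- spare_tube_mid (a point): Centre of a loose spare lens tube, 38 mm diameter, 80 mm high, standing on the table beyond the pad's +x side. Bystander.
- jar_mid (a point): Centre of a loose clear jar, 48 mm diameter, 75 mm high, standing off the pad's +x, +y corner. Bystander.
- screwdriver: Loose screwdriver, 170 mm long, lying on the table by the pad's -x side, roughly along that side. Bystander.
- stage: Loose small black positioning stage with a micrometer thimble, 50 x 50 mm, 30 mm high, off the pad's -x, +y corner. Origin at the centre of its underside. Bystander.
- case: Loose wooden case 100 x 160 x 50 mm, lying on the table far to the left. Origin at the centre of its underside. Bystander.
Not all that is in view belongs to the job. Leave any pink or yellow look-alike of the camera alone.

How it is judged (in metres and radians):
At the end, for the whole second after the job is handed in: The camera lies at rest flat on the pad (within 4 degrees of level), on the side that faced the pad, its barrel pointing straight across the pad within 14 degrees, the underside of its foot within about 2 cm of the pad's metal edge and within 7 cm of the pad's middle line (angle between camera's own z axis and vertical between 1.5 and 1.64 rad and angle between camera's own y axis and vertical below 0.1 rad and angle between the z axis of camera and the y axis of pad, either way round below 0.25 rad and y of camera in the frame of pad between 0.075 and 0.12 m and x of camera in the frame of pad between -0.07 and 0.07 m and z of camera in the frame of pad between 0.038 and 0.048 m and linear speed of camera below 0.01 m/s and angular speed of camera below 0.1 rad/s); the robot touches nothing.
It fails at once if the camera turns faster than 3 rad/s (it was dropped or knocked over instead of eased down) (angular speed of camera above 3 rad/s).
It fails at once if the camera is lifted: its tipping edge rises more than 3 cm off the table (height (world z) of camera_toe above 0.03 m).
It fails at once if the camera is carried or shoved away: its tipping edge moves more than 4 cm (distance of camera_toe from where it was at the start of the episode above 0.04 m).
It fails at once if the camera is pinched or pressed hard (over 30 N from the fingers) (contact force between the fingers and camera above 30 N).
It fails at once if another thing (lens cap, spare tube, jar, screwdriver, positioning stage, wooden case) is moved more than 2 cm (distance of any of lens_cap_center, spare_tube_mid, jar_mid, screwdriver, stage, case from where it was at the start of the episode above 0.02 m).
It also fails if it takes over 58 s, if anything falls off the work surface, if the arm or the gripper's body presses on something with over 40 N, if the wrist force passes 120 N, or if a joint passes its speed limit or range.

## Working session

There is one attempt and no reset: what is moved stays moved. The work goes in short steps, each a Python script; the robot and the scene stay as the last script left them, time stands still between calls to the robot, and variables do not carry over. Pictures are saved under pics/ and viewed, and the job is handed in when it is done.

```bash
mkdir -p pics; ls
cat > h.py <<'E'
import numpy as np, cv2
from workcell import env
def save(p,n): cv2.imwrite('pics/'+n+'.png',p['image'])
E
python3 - <<'E'
from h import *
for n in ("scene","top"):
    p=env.grab_frame(n); save(p,n+'0')
    print(n,p['fx'],p['fy'],p['cx'],p['cy'],p['D'],p['position'],p['orientation'])
    for t in ["camera","camera_lens","camera_toe","pad","pad_edge","lens_cap_center","spare_tube_mid","jar_mid","screwdriver","stage","case"]:
        print(t,[(np.round(d['xyz'],3).tolist(),round(d['score'],2)) for d in env.search_frame(p,t)])
print(env.read_state())
E
```

```text
pics
scene 435.82053569148286 435.82053569148286 271.401315238749 215.30621552577654 [0.047794 0.       0.       0.       0.      ] [ 0.89593475 -0.35289715  0.72731609] [46.24485246 -0.04863286 31.29074188]
camera [([0.385, 0.28, 0.058], 0.93), ([0.496, 0.2, 0.058], 0.77), ([0.69, 0.21, 0.057], 0.69), ([0.546, 0.078, 0.061], 0.6), ([0.635, 0.416, 0.047], 0.29)]
camera_lens [([0.547, 0.075, 0.062], 0.92), ([0.384, 0.279, 0.064], 0.86), ([0.5, 0.196, 0.055], 0.75), ([0.683, 0.209, 0.06], 0.6)]
camera_toe [([0.498, 0.202, 0.062], 0.98), ([0.391, 0.28, 0.062], 0.94), ([0.689, 0.211, 0.061], 0.8), ([0.547, 0.08, 0.059], 0.67)]
pad [([0.543, -0.057, 0.009], 0.97)]
pad_edge [([0.541, -0.057, 0.004], 0.72)]
lens_cap_center [([0.623, -0.064, 0.02], 0.69), ([0.544, -0.057, 0.006], 0.28)]
spare_tube_mid [([0.685, -0.047, 0.051], 0.55)]
jar_mid [([0.685, 0.095, 0.06], 0.81), ([0.548, 0.078, 0.057], 0.63)]
screwdriver [([0.378, -0.078, 0.022], 0.83)]
stage [([0.406, 0.108, 0.026], 0.59), ([0.623, -0.062, 0.022], 0.16)]
case [([0.635, 0.413, 0.05], 0.9), ([0.543, -0.059, 0.009], 0.7)]
top 398.294
[... 962 characters left out ...]
[0.626, 0.426, 0.05], 0.92)]
{'clock': 1.2, 'joint_positions': array([-5.53131096e+01,  2.20415437e+01,  4.52483753e-01, -5.78455764e-05,
       -6.84101655e+01, -1.48159638e+01]), 'qvel': array([ 0.03188409,  0.05450358, -0.09214242,  0.08326524, -0.01077553,
       -0.01733591]), 'joint_torque': array([-3.95801953e-04, -3.90474236e+01,  1.87616801e+01,  4.22437906e+00,
        1.53848802e-02, -2.75442210e-05]), 'position': array([ 0.21245062, -0.58776569,  0.22255038]), 'tool_rot': array([-9.00007351e+01, -2.50067777e-04,  1.98709053e+01]), 'force': array([ 0.24112526, -0.41137032,  0.55200233]), 'wrist_torque': array([-0.03377327,  0.03353742, -0.03622838]), 'opening': 1.0010631349894132}
```

View pics/scene0.png

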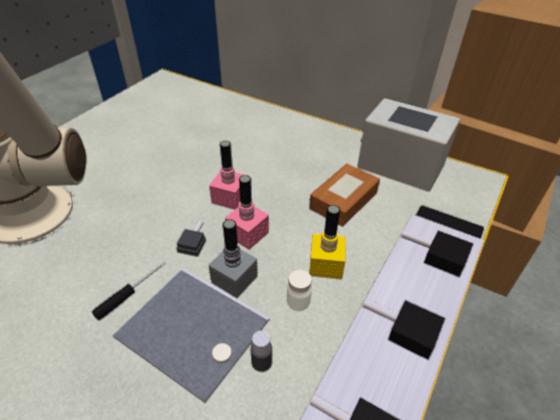

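View pics/top0.png

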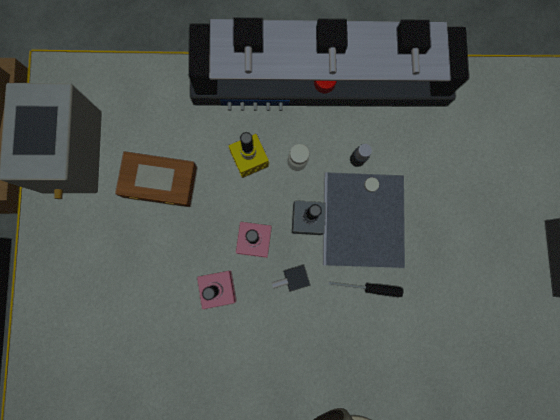

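```bash
cat >> h.py <<'E'
from scipy.spatial.transform import Rotation as Ro
def ray(p,uv):
    K=np.array([[p['fx'],0,p['cx']],[0,p['fy'],p['cy']],[0,0,1]])
    n=cv2.undistortPoints(np.array([[uv]],float),K,np.array(p['D'])).ravel()
    R=Ro.from_euler('xyz',p['orientation'],degrees=True).as_matrix()
    d=R@np.array([n[0],-n[1],-1]); return np.array(p['position']),d
def onz(p,uv,z):
    o,d=ray(p,uv); return o+d*(z-o[2])/d[2]
def proj(p,X):
    R=Ro.from_euler('xyz',p['orientation'],degrees=True).as_matrix()
    c=(np.atleast_2d(X)-p['position'])@R
    K=np.array([[p['fx'],0,p['cx']],[0,p['fy'],p['cy']],[0,0,1]])
    c=c*[1,-1,-1]
    return cv2.projectPoints(c.reshape(-1,1,3),np.zeros(3),np.zeros(3),K,np.array(p['D']))[0].reshape(-1,2)
def crop(p,u0,u1,v0,v1,s,n):
    cv2.imwrite('pics/'+n+'.png',cv2.resize(p['image'][v0:v1,u0:u1],None,fx=s,fy=s,interpolation=cv2.INTER_CUBIC))
E
python3 - <<'E'
from h import *
import pickle
a=env.grab_frame("scene"); b=env.grab_frame("top")
pickle.dump((a,b),open('f0.pkl','wb'))
crop(a,110,290,200,400,3,'sc'); crop(b,260,420,140,290,5,'tc')
E
```

```text
(no output)
```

View pics/sc.png

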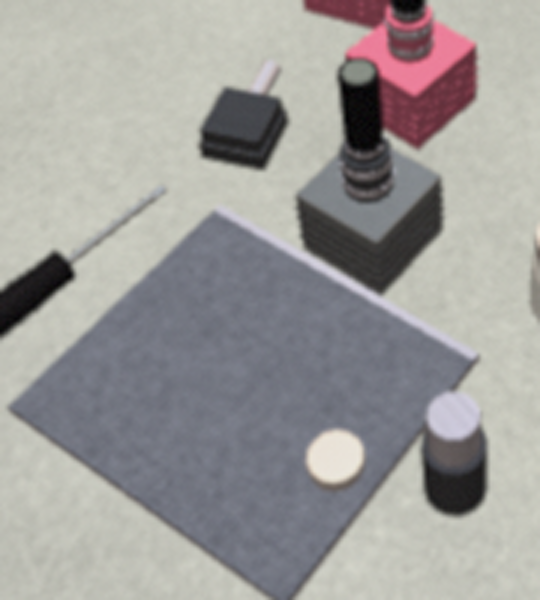

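View pics/tc.png

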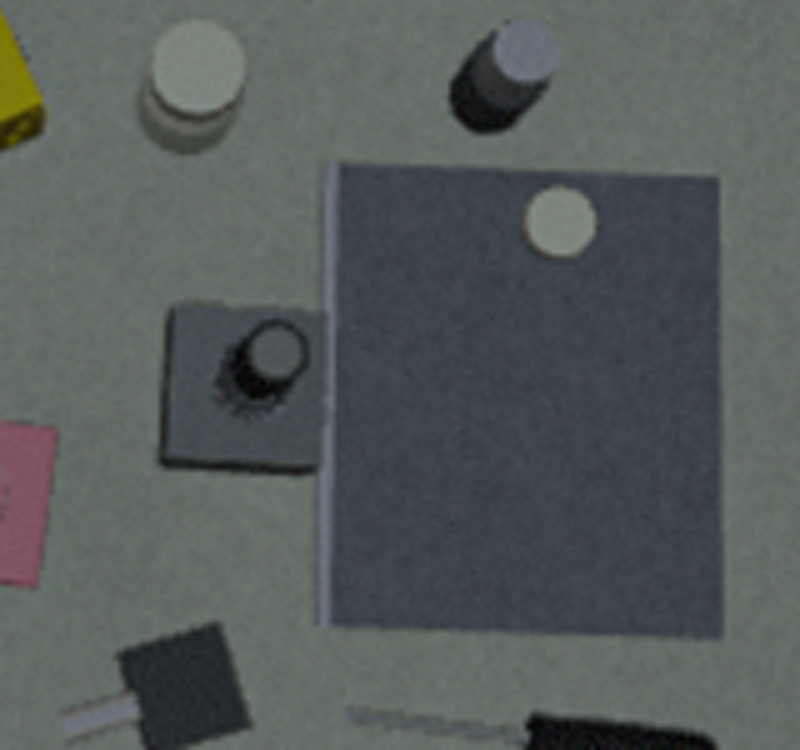

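Candidates for "camera": the grey body on the pad edge (scene 233,255; top 309,217), pink ones (scene 227,175 and 246,210; top 254,238 and 214,290), a yellow one (scene 328,245; top 248,152). I choose the grey one. In the crops it is the only one standing against the metal strip. The lens cap, tube, jar, stage and screwdriver are all away from the pad's middle.

Run:
```python
from h import *
import pickle
a,b=pickle.load(open('f0.pkl','rb'))
S=lambda u,v:(110+(u-1)/3,200+(v-1)/3); T=lambda u,v:(260+(u-2)/5,140+(v-2)/5)
print('scene pad');
for c in [(217,210),(477,357),(285,603),(10,408)]: print(onz(a,S(*c),.008).round(4))
print('top pad')
for c in [(326,163),(720,177),(723,637),(319,626)]: print(onz(b,T(*c),.008).round(4))
print('scene body top (z=.06)')
for c in [(299,197),(378,240),(441,180)]: print(onz(a,S(*c),.06).round(4))
print('lens',onz(a,S(360,72),.165).round(4),'top',onz(b,T(279,352),.165).round(4))
print('top body top')
for c in [(172,302),(332,311),(324,472),(166,462)]: print(onz(b,T(*c),.06).round(4))
print('tube top',onz(a,S(454,415),.08),onz(b,T(525,50),.08))
print('jar top',onz(b,T(198,66),.075))
print('cap',onz(a,S(336,455),.02),onz(b,T(561,222),.02))
print('stage',onz(b,T(185,685),.03), onz(a,S(245,115),.03))
```

```text
scene pad
[0.4314 0.05   0.008 ]
[0.65   0.0429 0.008 ]
[ 0.6412 -0.1435  0.008 ]
[ 0.4238 -0.1353  0.008 ]
top pad
[0.6475 0.0447 0.008 ]
[ 0.6405 -0.1447  0.008 ]
[ 0.4222 -0.1354  0.008 ]
[0.4288 0.053  0.008 ]
scene body top (z=.06)
[0.504  0.0572 0.06  ]
[0.5686 0.055  0.06  ]
[0.5759 0.118  0.06  ]
lens [0.5376 0.0907 0.165 ] top [0.5354 0.0887 0.165 ]
top body top
[0.5723 0.1228 0.06  ]
[0.568  0.0514 0.06  ]
[0.4962 0.0567 0.06  ]
[0.501  0.1264 0.06  ]
tube top [ 0.6830435  -0.03470676  0.08      ] [ 0.68184422 -0.0342957   0.08      ]
jar top [0.67583254 0.11092682 0.075     ]
cap [ 0.6179574  -0.06317232  0.02      ] [ 0.6162504  -0.06386953  0.02      ]
stage [0.40320238 0.11712953 0.03      ] [0.40573223 0.11714256 0.03      ]
```

```bash
cat >> h.py <<'E'
YAW=-3.0
ey=np.array([-np.sin(np.radians(YAW)),np.cos(np.radians(YAW)),0]); ez=np.array([0,0,1.])
P0=np.array([0.5365,0.0897,0])
TOE,RIM,RZ=-0.035,-0.042,0.008      # along ey, relative to the camera axis
S=np.hypot(RIM-TOE,RZ)
def campose(th):  # th deg -> toe,w,u in (y',z)
    t=np.radians(th); u=np.array([-np.sin(t),np.cos(t)]); w=np.array([np.cos(t),np.sin(t)])
    if S*np.cos(t)>RZ: toe=np.array([TOE,0.])
    else: toe=np.array([RIM,RZ])-S*u
    return toe,w,u
def W(p): return P0+p[0]*ey+p[1]*ez
def orient(psi,flip=False):
    p=np.radians(psi); d=np.sin(p)*ey-np.cos(p)*ez; n=np.cos(p)*ey+np.sin(p)*ez
    if flip: n=-n
    R=np.column_stack([np.cross(d,n),d,n])
    return Ro.from_matrix(R).as_euler('xyz',degrees=True)
def tcp_mid(th,t):      # cage centred on the barrel axis, tool aligned
    toe,w,u=campose(th); return W(toe+.035*w+(.165-t)*u)
def tcp_B(th,psi,t,G):  # lower finger's face under the lens rim
    toe,w,u=campose(th); q=toe+.022*w+.165*u
    p=np.radians(psi); d=np.array([np.sin(p),-np.cos(p)]); n=np.array([np.cos(p),np.sin(p)])
    return W(q+t*d+G/2*n)
E
python3 - <<'E'
from h import *
a,b=__import__('pickle').load(open('f0.pkl','rb'))
o=[252,236]; print('pink lens',onz(b,o,.165))
for f in (False,True):
    print('flip',f)
    for nm,p,r in [('above',tcp_mid(0,-.09),0),('in',tcp_mid(0,.05),0)]+[('m%d'%k,tcp_mid(k,.045),k) for k in (15,30,45,50)]+[('B%d'%k,tcp_B(k,50,.02 if k<70 else .006,.06),50) for k in (50,60,70,80,90)]+[('out',tcp_B(90,50,-.15,.06),50)]:
        q=env.inverse_kinematics(p,orient(r,f)); print(nm,p.round(3),None if q is None else np.round(q,0))
E
```

```text
pink lens [0.48544921 0.21224714 0.165     ]
flip False
above [0.536 0.09  0.255] [  27.   13.   -8.   -0.  -69. -120.]
in [0.536 0.09  0.115] [  27.   20.  -19.   -0.  -50. -120.]
m15 [0.535 0.057 0.125] [ 14.  19. -14. -18. -53. -97.]
m30 [0.533 0.025 0.121] [  0.  22.  -9. -35. -62. -76.]
m45 [ 0.532 -0.005  0.11 ] [-12.  28.  -5. -47. -73. -60.]
m50 [ 0.531 -0.013  0.105] [-15.  31.  -4. -50. -76. -55.]
B50 [ 0.531 -0.022  0.134] [-16.  29.  -3. -49. -79. -58.]
B60 [ 0.53  -0.04   0.114] [-18.  31.  -2. -49. -79. -55.]
B70 [ 0.528 -0.066  0.101] [-20.  33.  -2. -48. -80. -53.]
B80 [ 0.528 -0.076  0.076] [-21.  35.  -2. -48. -79. -51.]
B90 [ 0.527 -0.083  0.049] [-21.  38.  -2. -48. -77. -49.]
out [ 0.521 -0.202  0.149] [-31.  35.  10. -43. -93. -54.]
flip True
above [0.536 0.09  0.255] [ 27.  13.  -8.   0. -69.  60.]
in [0.536 0.09  0.115] [ 27.  20. -19.   0. -50.  60.]
m15 [0.535 0.057 0.125] [ 14.  19. -14. -18. -53.  83.]
m30 [0.533 0.025 0.121] [  0.  22.  -9. -35. -62. 104.]
m45 [ 0.532 -0.005  0.11 ] [-12.  28.  -5. -47. -73. 120.]
m50 [ 0.531 -0.013  0.105] [-15.  31.  -4. -50. -76. 125.]
B50 [ 0.531 -0.022  0.134] [-16.  29.  -3. -49. -79. 122.]
B60 [ 0.53  -0.04   0.114] [-18.  31.  -2. -49. -79. 125.]
B70 [ 0.528 -0.066  0.101] [-20.  33.  -2. -48. -80. 127.]
B80 [ 0.528 -0.076  0.076] [-21.  35.  -2. -48. -79. 129.]
B90 [ 0.527 -0.083  0.049] [-21.  38.  -2. -48. -77. 131.]
out [ 0.521 -0.202  0.149] [-31.  35.  10. -43. -93. 126.]
```

Run:
```python
from h import *
env.goto(tcp_mid(0,-.09),orient(0,True)); env.gripper_to(0.55)
a=env.grab_frame("scene"); b=env.grab_frame("top"); save(a,'s1'); crop(a,150,330,90,330,2.5,'s1c');crop(b,230,390,130,290,4,'t1c')
s=env.read_state(); print(s['clock'],s['position'],s['opening'],s['force'])
```

```text
4.9833 [0.53649137 0.08972008 0.25499528] 0.5549671439924493 [ 0.5489359   0.28363748 -0.01131848]
```

View pics/s1.png

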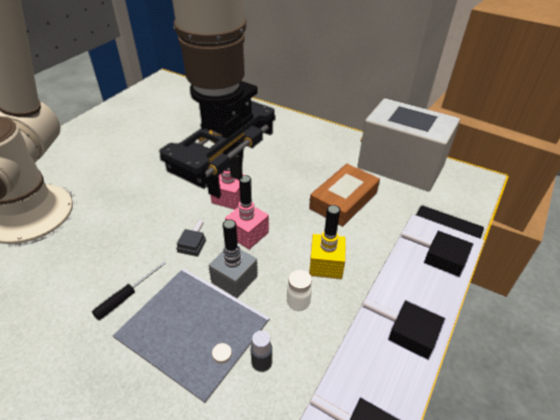

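View pics/t1c.png

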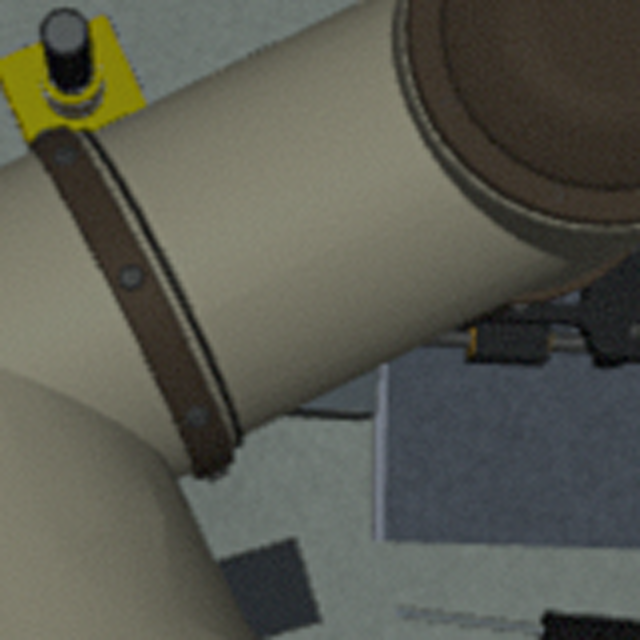

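The hand is above the grey camera (scene 215,140), with its long side along y. The path down is clear: the body stays above the pink lens.

Run:
```python
from h import *
print(env.move_straight(tcp_mid(0,.01),orient(0,True),rate=.12,force_limit=5))
a=env.grab_frame("scene"); crop(a,150,330,130,330,3,'s2c')
s=env.read_state(); print(s['clock'],s['position'],s['force'])
```

```text
False
6.0167 [0.53714791 0.08994244 0.1559731 ] [0.12023628 0.25847411 0.06398691]
```

View pics/s2c.png

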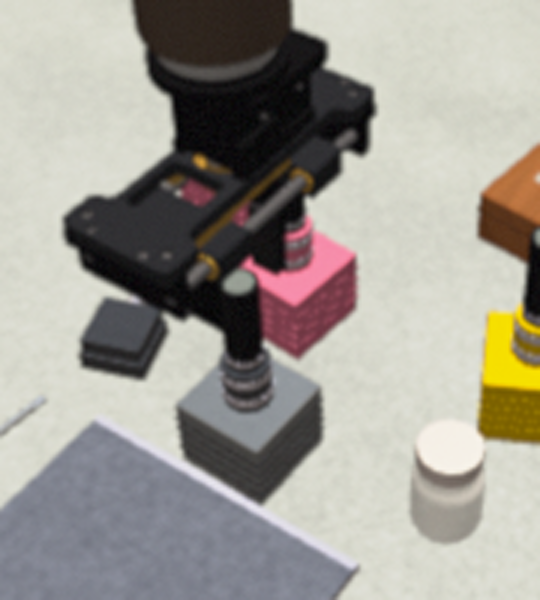

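Run:
```python
from h import *
a=env.grab_frame("scene")
pts=[P0+[0,0,.165],P0+[0,0,.156]]+[P0+s*ey+[dx,0,z] for s in (-.024,-.039,.024,.039) for dx in(-.0095,.0095) for z in (.156,.2)]
uv=proj(a,np.array(pts))
im=cv2.resize(a['image'][170:260,190:270],None,fx=8,fy=8,interpolation=cv2.INTER_CUBIC)
for i,(u,v) in enumerate(uv):
    cv2.circle(im,(int((u-190)*8+4),int((v-170)*8+4)),4,(0,0,255) if i<2 else (0,255,0) if i<10 else (255,255,0),-1)
cv2.imwrite('pics/s2d.png',np.clip(im.astype(float)*1.6,0,255).astype('uint8'))
```

```text
(no output)
```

View pics/s2d.png

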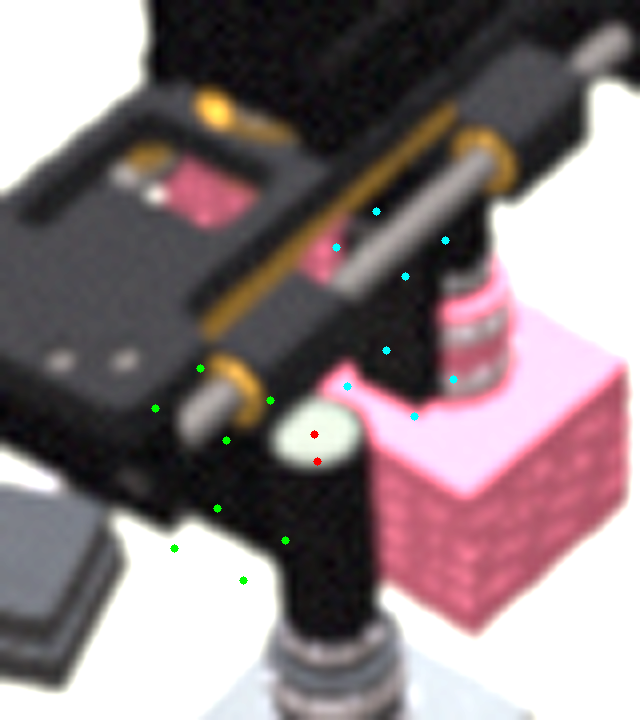

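The lens (crop 315,435) sits centred between the fingers, as projected. Next I insert the fingers, narrow the gap without gripping, and begin tipping.

```bash
cat >> h.py <<'E'
def st(n=''):
    s=env.read_state(); print(n,round(s['clock'],2),s['position'].round(4),s['tool_rot'].round(1),'F',s['force'].round(2),'op',round(s['opening'],3))
E
python3 - <<'E'
from h import *
print(env.move_straight(tcp_mid(0,.05),orient(0,True),rate=.1,force_limit=5)); st()
env.gripper_to(.42,grasp_force=3); st('closed')
for k in (8,16):
    env.move_straight(tcp_mid(k,.048),orient(k,True),rate=.05); st(k)
a=env.grab_frame("scene"); crop(a,130,310,130,330,3,'s3c')
b=env.grab_frame("top"); crop(b,260,420,140,290,4,'t3c')
E
```

```text
False
 6.62 [0.5369 0.0898 0.1153] [-90.   0. 177.] F [ 0.31  0.05 -0.2 ] op 0.553
closed 7.17 [0.5365 0.0897 0.1151] [-90.   0. 177.] F [-0.44 -0.09 -0.06] op 0.423
8 7.67 [0.5359 0.073  0.1209] [-98.   0. 177.] F [-0.75  1.36  0.57] op 0.416
16 8.16 [0.5347 0.0563 0.1219] [-105.9   -0.   177. ] F [-0.87  0.31  0.26] op 0.418
```

View pics/s3c.png

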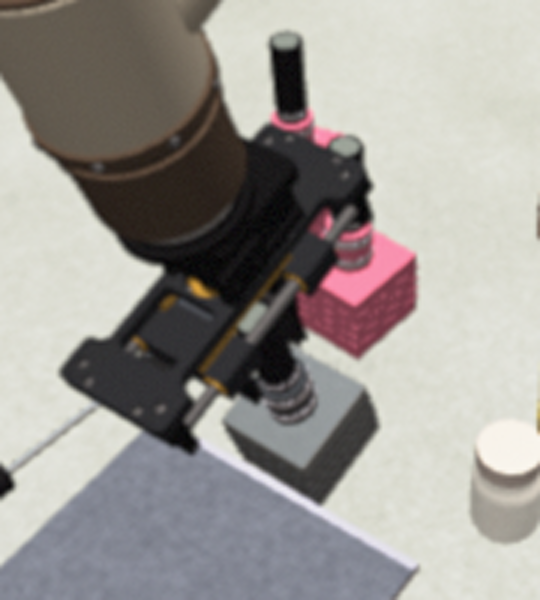

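The camera tilts with the fingers and its foot is at the strip (crop 320,500). Continuing past the balance point.

Run:
```python
from h import *
for k,t in ((24,.046),(32,.044),(38,.042),(44,.040),(50,.038)):
    env.move_straight(tcp_mid(k,t),orient(k,True),rate=.04); st(k)
a=env.grab_frame("scene"); crop(a,130,310,130,330,3,'s4c')
```

```text
24 8.86 [0.5337 0.0385 0.1228] [-114.   -0.  177.] F [-0.71  0.95 -0.18] op 0.42
32 9.46 [0.5329 0.0207 0.1212] [-122.    0.  177.] F [ 0.22 -0.18  1.15] op 0.42
38 9.96 [0.5322 0.0069 0.1185] [-128.    0.  177.] F [-0.33 -0.58  0.01] op 0.418
44 10.45 [ 0.5315 -0.0063  0.1147] [-134.    0.  177.] F [ 0.22  0.74 -0.44] op 0.418
50 10.93 [ 0.5308 -0.0187  0.1096] [-140.   -0.  177.] F [ 0.02 -0.31 -0.23] op 0.421
```

View pics/s4c.png

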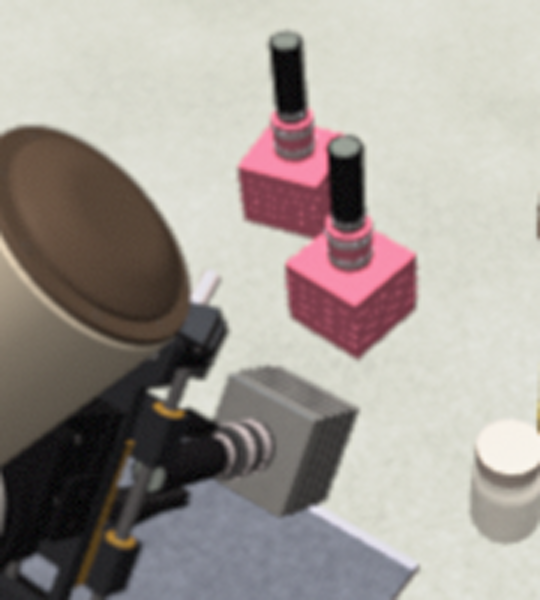

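Run:
```python
from h import *
env.gripper_to(.55); env.gripper_to(.69); st('open')
for k,t in ((60,.034),(66,.028),(72,.021),(78,.015)):
    env.move_straight(tcp_B(k,50,t,.06),orient(50,True),rate=.04); st(k)
a=env.grab_frame("scene"); crop(a,110,290,180,380,3,'s5c')
b=env.grab_frame("top"); crop(b,260,420,140,290,4,'t5c')
```

```text
open 12.1 [ 0.5309 -0.0188  0.1096] [-140.    0.  177.] F [-0.03 -0.56 -0.52] op 0.689
60 12.54 [ 0.5302 -0.0298  0.1051] [-140.   -0.  177.] F [-0.22 -0.04  0.73] op 0.688
66 13.12 [ 0.5295 -0.0437  0.0957] [-140.   -0.  177.] F [ 0.09 -0.73 -0.6 ] op 0.688
72 13.68 [ 0.5288 -0.057   0.0859] [-140.   -0.  177.] F [ 0.59  0.3  -0.18] op 0.688
78 14.22 [ 0.5282 -0.0679  0.0747] [-140.   -0.  177.] F [ 0.02 -0.56 -0.21] op 0.689
```

View pics/s5c.png

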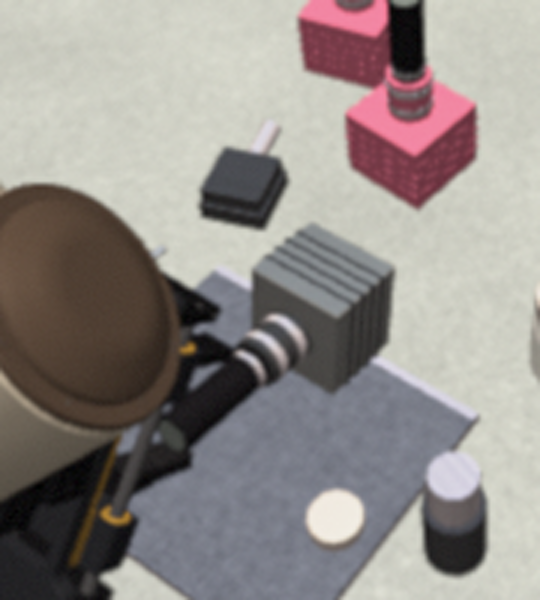

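View pics/t5c.png

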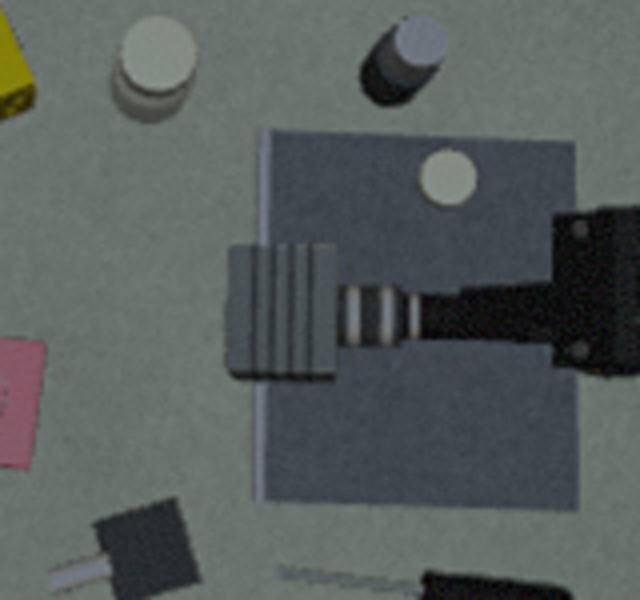

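The camera is nearly down, straight across the pad, with its foot end overhanging the strip (top crop x 228–262). Lowering the rest.

Run:
```python
from h import *
b=env.grab_frame("top"); 
for z in (.07,.078): print(onz(b,(260+228/4,140+310/4),z))
for k,t in ((83,.011),(87,.009)):
    env.move_straight(tcp_B(k,50,t,.06),orient(50,True),rate=.03); st(k)
a=env.grab_frame("scene"); crop(a,110,290,180,380,3,'s6c')
b=env.grab_frame("top"); crop(b,260,420,140,290,4,'t6c')
```

```text
[0.53173306 0.07359536 0.07      ]
[0.53080314 0.07463219 0.078     ]
83 14.94 [ 0.5278 -0.075   0.0644] [-140.   -0.  177.] F [0.91 0.1  0.06] op 0.69
87 15.43 [ 0.5276 -0.079   0.055 ] [-140.   -0.  177.] F [-0.04 -0.5  -0.38] op 0.691
```

View pics/s6c.png

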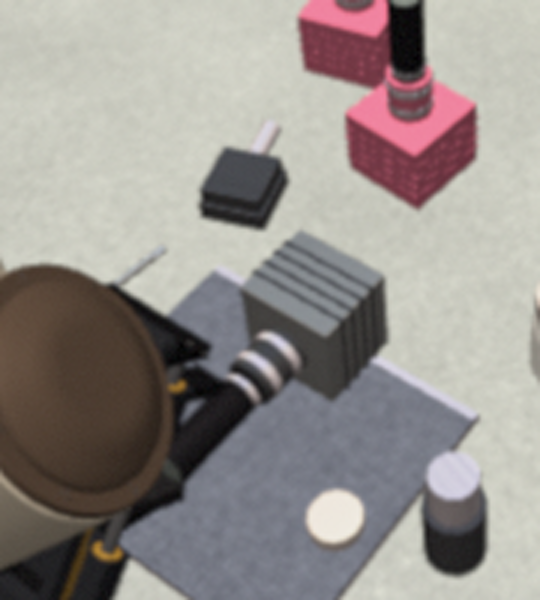

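View pics/t6c.png

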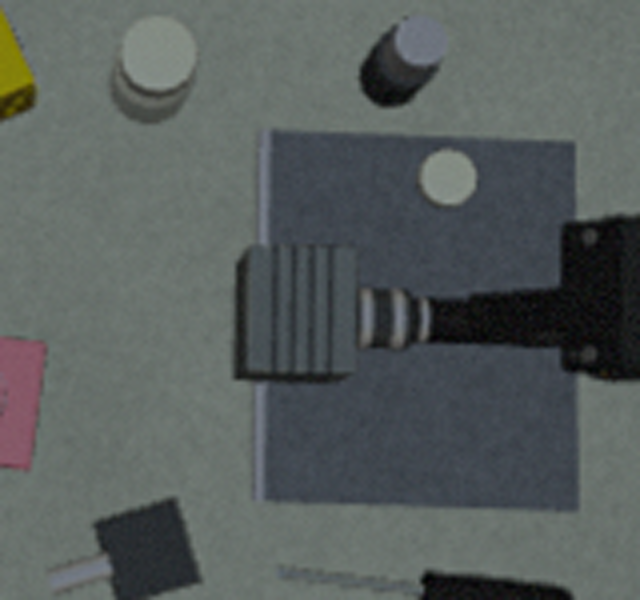

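Run:
```python
from h import *
b=env.grab_frame("top"); a=env.grab_frame("scene")
for u in (250,355): print('top edge',onz(b,(260+u/4,140+310/4),.078))
print('lower back edge',onz(b,(260+235/4,140+315/4),.008))
def model(th):
    toe,w,u=campose(th); return W(toe+.07*w),W(toe+.07*w+.06*u),W(toe)
for th in (80,84,87,90):
    print(th,[x.round(3) for x in model(th)], proj(b,np.array(model(th))).round(1).tolist())
o=cv2.convertScaleAbs(a['image'][270:380,110:230],alpha=2.2,beta=25)
cv2.imwrite('pics/s6e.png',cv2.resize(o,None,fx=6,fy=5.4,interpolation=cv2.INTER_CUBIC))
```

```text
top edge [0.53074683 0.06265318 0.078     ]
top edge [0.53047828 0.00533433 0.078     ]
lower back edge [0.535969   0.06150038 0.008     ]
80 [array([0.535, 0.07 , 0.075]), array([0.532, 0.011, 0.086]), array([0.535, 0.058, 0.006])] [[318.7, 215.5], [346.7, 216.2], [320.1, 219.3]]
84 [array([0.535, 0.066, 0.077]), array([0.532, 0.006, 0.083]), array([0.535, 0.058, 0.007])] [[321.0, 215.5], [348.9, 216.5], [320.0, 219.3]]
87 [array([0.535, 0.062, 0.077]), array([0.532, 0.002, 0.08 ]), array([0.535, 0.058, 0.007])] [[322.7, 215.6], [350.4, 216.7], [320.1, 219.2]]
90 [array([0.535, 0.058, 0.078]), array([ 0.532, -0.002,  0.078]), array([0.535, 0.058, 0.008])] [[324.4, 215.6], [351.9, 216.9], [320.1, 219.2]]
```

View pics/s6e.png

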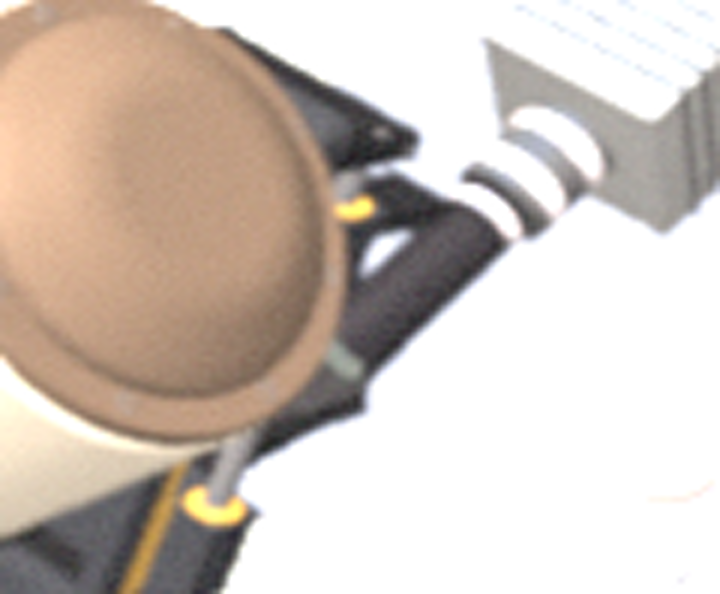

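Run:
```python
from h import *
R=orient(50,True)
env.move_straight(tcp_B(90,50,.007,.06),R,rate=.02); st(90)
p=tcp_B(90,50,.007,.06)
env.move_straight(p-.003*ey-.003*ez,R,rate=.02); st('low')
env.move_straight(p-.008*ey-.004*ez,R,rate=.02); st('low2')
a=env.grab_frame("scene"); crop(a,110,290,180,380,3,'s7c')
b=env.grab_frame("top"); crop(b,260,420,140,290,4,'t7c')
```

```text
90 16.15 [ 0.5275 -0.0818  0.0484] [-140.   -0.  177.] F [-0.27  0.26  0.05] op 0.691
low 16.51 [ 0.5273 -0.0849  0.0454] [-140.   -0.  177.] F [-0.03 -0.5  -0.25] op 0.69
low2 16.92 [ 0.5271 -0.0899  0.0444] [-140.   -0.  177.] F [-0.8   0.48 -0.65] op 0.688
```

View pics/s7c.png

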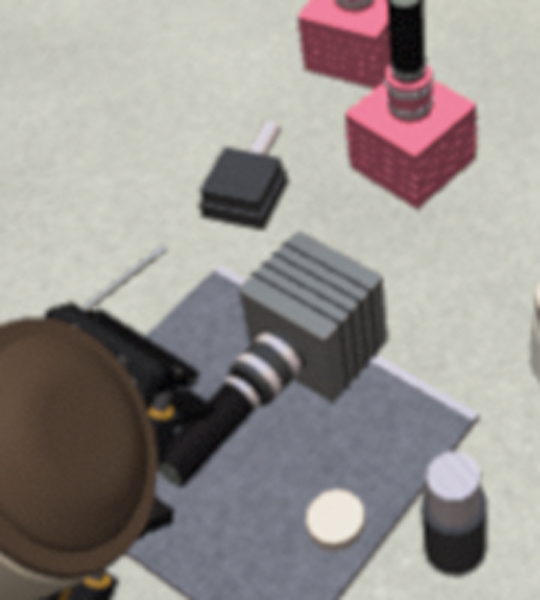

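View pics/t7c.png

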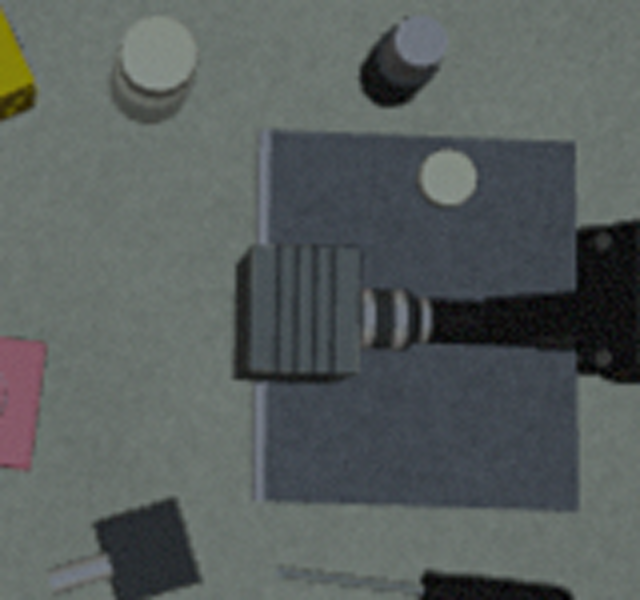

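The camera looks flat on the pad and the lens end is free. Withdrawing towards -y, then up, then a final measurement.

Run:
```python
from h import *
R=orient(50,True); p=tcp_B(90,50,.007,.06)
env.move_straight(p-.05*ey-.004*ez,R,rate=.06); st()
env.move_straight(p-.15*ey+.12*ez,R,rate=.15); st()
a=env.grab_frame("scene"); b=env.grab_frame("top")
crop(a,110,290,200,400,3,'s8c'); crop(b,260,420,140,290,5,'t8c')
```

```text
17.87 [ 0.5248 -0.1316  0.0444] [-140.   -0.  177.] F [-0.32  0.12 -0.51] op 0.689
 19.07 [ 0.5193 -0.2308  0.1678] [-1.401e+02 -1.000e-01  1.770e+02] F [-0.49 -0.06  1.08] op 0.693
```

View pics/s8c.png

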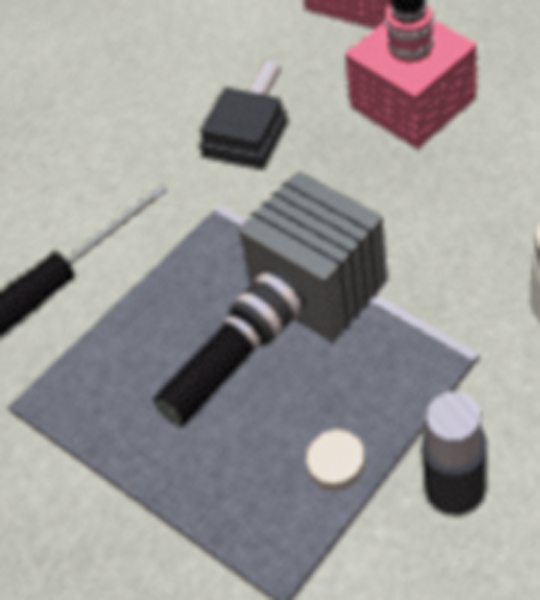

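View pics/t8c.png

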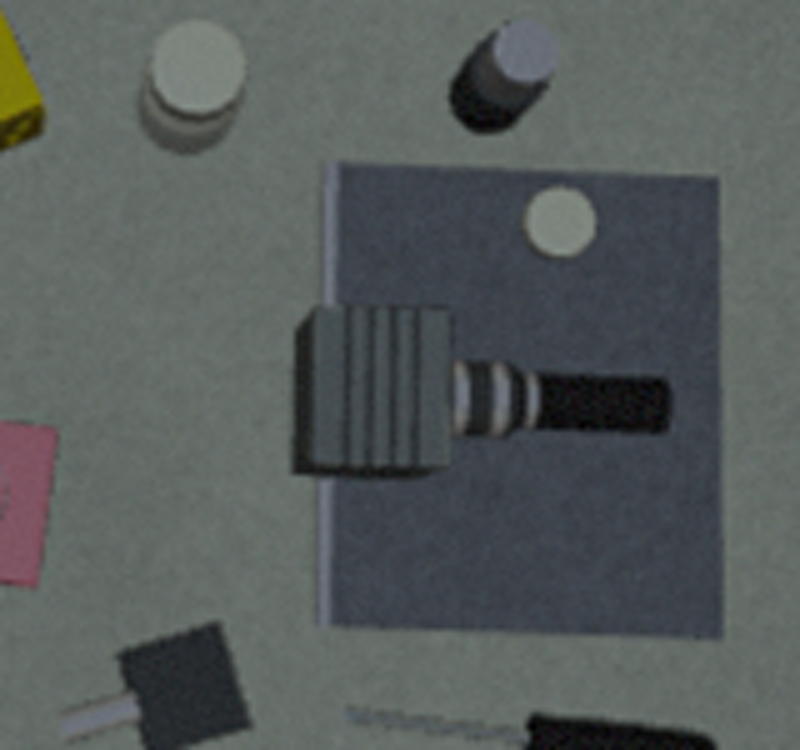

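Run:
```python
from h import *
b=env.grab_frame("top"); a=env.grab_frame("scene")
T=lambda u,v:(260+(u-2)/5,140+(v-2)/5); S3=lambda u,v:(110+(u-1)/3,200+(v-1)/3)
pe=np.array([.5395,.0476,.008]); yw=np.radians(-2); py=np.array([-np.sin(yw),np.cos(yw),0]); px=np.array([np.cos(yw),np.sin(yw),0])
def rep(n,X): print(n,X.round(4),'pad x %.4f y %.4f'%((X-pe)@px,.095+(X-pe)@py))
rep('top foot',onz(b,T(314,388),.078)); rep('top front',onz(b,T(452,388),.078)); rep('low foot',onz(b,T(295,400),.008)); rep('lens',onz(b,T(671,404),.043))
for u,v in((299,172),(384,215),(330,281),(241,233)): rep('scene',onz(a,S3(u,v),.078))
rep('scene lens',onz(a,S3(170,410),.043)); rep('low front +x corner', onz(a,S3(334,342),.008))
```

```text
top foot [0.5314 0.0629 0.078 ] pad x -0.0086 y 0.1100
top front [0.5311 0.0026 0.078 ] pad x -0.0068 y 0.0497
low foot [0.534  0.0619 0.008 ] pad x -0.0060 y 0.1091
lens [ 0.5274 -0.1047  0.043 ] pad x -0.0067 y -0.0576
scene [0.5017 0.063  0.078 ] pad x -0.0383 y 0.1091
scene [0.5693 0.0623 0.078 ] pad x 0.0293 y 0.1107
scene [0.5703 0.0035 0.078 ] pad x 0.0323 y 0.0520
scene [0.5013 0.0043 0.078 ] pad x -0.0367 y 0.0504
scene lens [ 0.5272 -0.0994  0.043 ] pad x -0.0071 y -0.0523
low front +x corner [0.5656 0.0048 0.008 ] pad x 0.0276 y 0.0531
```

Both views agree: the foot's underside is about 0.110 m in the pad frame (limit 0.12), x about -0.007, and the camera lies level and straight. Handing in.

Run:
```python
from h import *
env.dwell(.3); env.close_job(); st()
```

```text
the job is handed in; nothing more can be done
the job is handed in; nothing more can be done
```

The grey camera is lying on its side across the pad, lens pointing away from the metal edge, and the job is handed in. I caged the slim barrel loosely between the open fingers. The rear finger pushed the camera over against the edge and past its balance point. The lower finger then eased it down under the lens before the hand withdrew.

**Last checks:**
- **Position:** in both views the underside of the foot is 0.109–0.111 m along y in the pad frame, about 15 mm past the edge (limit 0.12). It is about 7 mm off the pad's middle line.
- **Attitude:** the barrel lies straight across the pad to within a degree or so. The body's top face fits a height of 78 mm, which means it is lying level.
- **Forces:** the tool force stayed around 1 N at the readings I took between moves; I did not record it during the moves.
- **Bystanders:** the lens cap, tube, jar, stage and screwdriver look unmoved. The wooden case was out of the last crops, and the hand never went near it.
- **Time:** the clock read 19.1 s when the hand was clear, just before handing in.

**Disagreements and gaps:**
- **Foot position:** it ended about 2–4 mm further out than I had planned, but within the limit.
- **Lens end:** the two views differed by about 5 mm on where the lens end is along the barrel.
- **Turning speed:** I had no direct measurement of it. I only kept the moves slow and the gap around the barrel small.

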